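# Rotors from the drip rack to their bearing cradles

## Task

Move the four motor rotors, one after another, from the drip rack to the row of cradles on the tooling plate, where bearings will be pushed onto both shaft ends. The cradles stand in the order of the motors to be built: put each rotor into the cradle set for its core length (shortest core into the shortest cradle, and so on up), shaft lying down in both vees and core between the posts. Let no rotor fall or come down on the pan, the plate or the bench, and leave all four lying still.

Things in the scene. Friction and masses are not known exactly. Their poses are not given: they have to be found in the camera images.
- drip_rack: Fixed steel rack holding the rotors at the start: grey pan 132 x 345 x 16 mm, two rails with four pairs of upturned vees. y axis along the row (places at y = -120, -40, 40, 120 mm), x axis along the rotors; vees 8 mm wide at x = -56 and 56 mm, their edges up to 85 mm above the bench. May stand in front of or behind the plate. Origin: centre of its underside, on the bench.
- cradle_plate: Fixed aluminium plate 136 x 350 x 12 mm carrying the four cradles in a row along its y axis, 80 mm apart, in any order. Two loose ball bearings, 11 mm high, for the next job lie on it between the cradles. May stand behind or in front of the rack. Origin: centre of its underside, on the bench.
- rotor_1: Loose rotor with the shortest core: dark cylindrical core 38 mm across, 28 mm long over its aluminium end rings, at the middle of a 12 mm steel shaft 140 mm long; about 0.27 kg. Starts at any place of the drip rack, axis level, 75 mm above the bench. Origin: on the axis at mid-length (balance point). x axis along the shaft; it may be turned about it. Either way round will do.
- rotor_2: Loose rotor with the second shortest core: dark cylindrical core 38 mm across, 44 mm long over its aluminium end rings, at the middle of a 12 mm steel shaft 140 mm long; about 0.38 kg. Starts at any place of the drip rack, axis level, 75 mm above the bench. Origin: on the axis at mid-length (balance point). x axis along the shaft; it may be turned about it. Either way round will do.
- rotor_3: Loose rotor with the second longest core: dark cylindrical core 38 mm across, 60 mm long over its aluminium end rings, at the middle of a 12 mm steel shaft 140 mm long; about 0.5 kg. Starts at any place of the drip rack, axis level, 75 mm above the bench. Origin: on the axis at mid-length (balance point). x axis along the shaft; it may be turned about it. Either way round will do.
- rotor_4: Loose rotor with the longest core: dark cylindrical core 38 mm across, 76 mm long over its aluminium end rings, at the middle of a 12 mm steel shaft 140 mm long; about 0.61 kg. Starts at any place of the drip rack, axis level, 75 mm above the bench. Origin: on the axis at mid-length (balance point). x axis along the shaft; it may be turned about it. Either way round will do.
- cradle_1: Fixed cradle for rotor_1, the shortest: grey foot 78 x 32 x 8 mm, two steel posts 8 mm thick, 44 mm clear between them, each topped by an upturned 90 degree vee 37 mm wide. Seated rotor: shaft in both vees, axis 63 mm above this origin (75 mm above the bench); vee edges at 73 mm. Origin: centre of the foot's underside, 12 mm above the bench. x axis from post to post, y along the row.
- cradle_2: Fixed cradle for rotor_2, the second shortest: grey foot 94 x 32 x 8 mm, two steel posts 8 mm thick, 60 mm clear between them, each topped by an upturned 90 degree vee 37 mm wide. Seated rotor: shaft in both vees, axis 63 mm above this origin (75 mm above the bench); vee edges at 73 mm. Origin: centre of the foot's underside, 12 mm above the bench. x axis from post to post, y along the row.
- cradle_3: Fixed cradle for rotor_3, the second longest: grey foot 110 x 32 x 8 mm, two steel posts 8 mm thick, 76 mm clear between them, each topped by an upturned 90 degree vee 37 mm wide. Seated rotor: shaft in both vees, axis 63 mm above this origin (75 mm above the bench); vee edges at 73 mm. Origin: centre of the foot's underside, 12 mm above the bench. x axis from post to post, y along the row.
- cradle_4: Fixed cradle for rotor_4, the longest: grey foot 126 x 32 x 8 mm, two steel posts 8 mm thick, 92 mm clear between them, each topped by an upturned 90 degree vee 37 mm wide. Seated rotor: shaft in both vees, axis 63 mm above this origin (75 mm above the bench); vee edges at 73 mm. Origin: centre of the foot's underside, 12 mm above the bench. x axis from post to post, y along the row.

How it is judged:
At the end, for the whole second after the job is handed in: Each rotor lies at rest and released in its own cradle (rotor_1 in cradle_1 and so on): its middle within 12 mm of the cradle's middle seen from above, its axis 58 to 67 mm above the cradle's origin, level within about 3 degrees and within 0.06 rad of the cradle's x axis (horizontal distance between rotor_1 and cradle_1 below 0.012 m and z of rotor_1 in the frame of cradle_1 between 0.058 and 0.067 m and angle between the x axis of rotor_1 and the x axis of cradle_1, either way round below 0.06 rad and angle between rotor_1's own x axis and vertical between 1.52 and 1.62 rad and linear speed of each of rotor_1, rotor_2, rotor_3, rotor_4 below 0.02 m/s and angular speed of each of rotor_1, rotor_2, rotor_3, rotor_4 below 0.15 rad/s and horizontal distance between rotor_2 and cradle_2 below 0.012 m and z of rotor_2 in the frame of cradle_2 between 0.058 and 0.067 m and angle between the x axis of rotor_2 and the x axis of cradle_2, either way round below 0.06 rad and angle between rotor_2's own x axis and vertical between 1.52 and 1.62 rad and horizontal distance between rotor_3 and cradle_3 below 0.012 m and z of rotor_3 in the frame of cradle_3 between 0.058 and 0.067 m and angle between the x axis of rotor_3 and the x axis of cradle_3, either way round below 0.06 rad and angle between rotor_3's own x axis and vertical between 1.52 and 1.62 rad and horizontal distance between rotor_4 and cradle_4 below 0.012 m and z of rotor_4 in the frame of cradle_4 between 0.058 and 0.067 m and angle between the x axis of rotor_4 and the x axis of cradle_4, either way round below 0.06 rad and angle between rotor_4's own x axis and vertical between 1.52 and 1.62 rad); the robot touches nothing.
It fails at once if a rotor falls or is set down on the bench, the plate or the pan (its middle sinks below 45 mm above the bench) (height (world z) of any of rotor_1, rotor_2, rotor_3, rotor_4 below 0.045 m).
It also fails if it takes over 104 s, if anything falls off the work surface, if the arm or the gripper's body presses on something with over 40 N, if the wrist force passes 120 N, or if a joint passes its speed limit or range.

## Robot

A 6-joint arm with a two-finger parallel gripper is mounted at the origin on the work surface; the furniture and walls round the work are solid. World frame = base frame: x ahead of the robot, y to its left, z up, the work surface at z = 0. Lengths are in m, angles in rad, forces in N, time in s.
With the tool pointing down it reaches from about 0.275 to 0.875 m from the base axis. Payload 12.5 kg.
Tool frame: the origin (TCP) lies at the very end of the fingers, on their centre line; the grasp point (between the pads) lies 19 mm behind it (grasp_offset is the distance from the TCP to the grasp point, in m); z points along the fingers, y is the line along which they close (so a half turn about z gives the same grasp; the last joint's range is limited). The gripper opens to 85 mm and grips with 20 to 120 N. Pads are 22 mm wide; open, the fingers measure 114 mm over their backs; the gripper's body (76 mm by 85 mm) begins 54 mm behind the grasp point. The pads swing forward as they close: fully open they stand 13 mm farther back than shut.
Start: joints at [-1.424, 0.351, 1.652, -0, 1.139, -0.085], TCP at [0.126, -0.535, 0.231] pointing down, gripper open.
Joint ranges: [-2.75, 2.75], [-0.79, 2.1], [0.01, 2.65], [-1.57, 4.71], [0.07, 3.14], [-2.87, 2.87]. Speed limits (rad/s): [2.22, 2.22, 2.79, 3.14, 3.14, 3.14].

## Interface

Orientations are given as a unit quaternion [w, x, y, z].
In Python, from bench import * gives the robot as it stands. The module is installed in compiled form; this text tells all that it offers.
- The arm moves only by the tool play_rows, never from a script. Its argument "plan" is one flat list of numbers, 7 for each row, row after row: the shift along the world's x, y, z normalised to -1 to 1, where 1 is 100 mm, then the turn, a rotation vector about the world's x, y, z normalised to -1 to 1, where 1 is 120 degrees, then the closure, from 0 (fully open) to 1 (shut). In form: [x, y, z, wx, wy, wz, claw, x, y, z, wx, wy, wz, claw, ...]. A call has 1 to 8 rows; each row is the pose to reach, as a shift and turn from the pose commanded when the call began; what a row does not reach only later rows make up. A row lasts 1/8 s, in which the tool goes at most 62.5 mm and 10.7 degrees, less where a joint would pass 70% of its speed; a pose out of reach is approached as far as the arm can. A call with a number of a shift or a turn outside -1 to 1 is refused whole. A call with a gripper value outside its range is refused whole. The fingers move at their own pace and stop on an object; the grip force is fixed at half the most. Time passes only in rows, so rows that repeat a pose let the fingers close. It gives the time, the measured TCP pose, the force, the opening and the grip force at its end, in the units of the state.
- state(): the state, without advancing time (a new reading comes with each control period).
- snapshot(name): name is "scene" or "top" or "wrist"; returns a dict with "color" (400x640x3 uint8, red, green, blue), "fovy" (degrees; the focal length in pixels is half the picture's height over the tangent of half this angle, whatever the lens; pixels are square), "cx", "cy" (the principal point, pixels), "distortion" ([k1, k2, p1, p2, k3] as OpenCV has them; the pictures are not rectified), "position" and "rotation" of the camera in the world. Camera axes: x right, y up, looking along -z (the intrinsics and any distortion apply to the point x, -y, -z); pixel columns grow to the right and rows downward; lengths in m; the calibration is good to about 2 mm. A picture is of the moment at which its call begins. There is no depth.
- close_job(): hands the job in; it is judged then, once.
The state is a dict: "time_s": time; "joint_positions": joint angles; "qvel": joint speeds; "tau": joint torques, N m; "position": TCP position; "tcp_rot": TCP orientation; "contact_force": force on the tool from outside, world axes, zero at the start; "moment": the same for the moment, N m; "width": opening from 0.0 (shut) to 1.0 (fully open); "grasp_force": force on a finger pad.
Only numpy, scipy, OpenCV 4.12 (cv2) and the standard library are available. Lean on these libraries where they do the work, as an engineer would, in place of code of your own. Each camera call takes 0.05 s, during which the arm holds its last target. There are 200 camera calls.

## Working session

There is one attempt and no reset: what is moved stays moved. The work goes in short steps, Python scripts to look and compute and a tool call to move; the robot and the scene stay as the last step left them, time stands still between calls to the robot, and variables do not carry over. Pictures are saved under pics/ and viewed, at most 14 in all, crops included, and the job is handed in when it is done.

Besides the shell and the picture viewer there is one more tool, called after "Emit:" by a JSON object that holds its "op" and its "data". play_rows: Moves the arm, as the interface text tells. Its arguments: {"type":"object","properties":{"plan":{"type":"array"}},"required":["plan"]}

```bash
mkdir -p pics; cat > h.py <<'E'
import numpy as np, cv2
from bench import *
from scipy.spatial.transform import Rotation as R
def K(s):
    f=200/np.tan(np.radians(s["fovy"])/2); return np.array([[f,0,s["cx"]],[0,f,s["cy"]],[0,0,1]])
def ray(s,uv):
    p=cv2.undistortPoints(np.array(uv,float).reshape(-1,1,2),K(s),np.array(s["distortion"],float)).reshape(-1,2)
    d=np.c_[p[:,0],-p[:,1],-np.ones(len(p))]
    return d@np.array(s["rotation"]).reshape(3,3).T
def onplane(s,uv,z):
    d=ray(s,uv); o=np.array(s["position"]); t=(z-o[2])/d[:,2]; return o+d*t[:,None]
def proj(s,P):
    c=(np.atleast_2d(P)-np.array(s["position"]))@np.array(s["rotation"]).reshape(3,3)
    c=c*[1,-1,-1]
    return cv2.projectPoints(c.reshape(-1,1,3),np.zeros(3),np.zeros(3),K(s),np.array(s["distortion"],float))[0].reshape(-1,2)
def twoview(s1,uv1,s2,uv2):
    o1,o2=np.array(s1["position"]),np.array(s2["position"]); out=[]
    for a,b in zip(ray(s1,uv1),ray(s2,uv2)):
        t=np.linalg.lstsq(np.c_[a,-b],o2-o1,rcond=None)[0]
        p,q=o1+a*t[0],o2+b*t[1]; out.append(np.r_[(p+q)/2,np.linalg.norm(p-q)])
    return np.array(out)
def save(s,n): cv2.imwrite(f"pics/{n}.png",s["color"][...,::-1])
E
python3 - <<'E'
from h import *
import pickle
S={n:snapshot(n) for n in("scene","top","wrist")}
pickle.dump(S,open("s0.pkl","wb"))
for n in S: save(S[n],n+"0"); print(n,S[n]["fovy"],S[n]["position"],np.round(S[n]["rotation"],3).tolist(),S[n]["distortion"])
print(state())
E
```

```text
scene 42.77616334320865 [0.09467083 0.64345234 0.73743348] [-0.286, -0.133, 0.371, 0.873] [-0.03010433  0.          0.          0.          0.        ]
top 51.85290074406734 [0.47989278 0.10282726 0.92005295] [0.713, 0.014, -0.04, -0.7] [0.02719477 0.         0.         0.         0.        ]
wrist 59.20216279400472 [ 0.18960536 -0.52088573  0.37344974] [0.777, -0.102, 0.081, -0.615] [-0.07678241  0.          0.          0.          0.        ]
{'time_s': 0.15, 'joint_positions': array([-1.42360061e+00,  3.51114957e-01,  1.65227155e+00, -2.27720301e-06,
        1.13910580e+00, -8.46088957e-02]), 'qvel': array([ 0.00176195, -0.00239177, -0.00253985,  0.00041616,  0.00143806,
        0.00038083]), 'tau': array([-5.53746449e-04, -5.06248033e+01, -2.91503102e+01, -1.17400327e-04,
        3.30313429e-03, -2.84179686e-05]), 'position': array([ 0.12633588, -0.53503147,  0.23088283]), 'tcp_rot': array([-4.49573778e-04,  9.93290688e-01,  1.15643451e-01, -1.51077295e-05]), 'contact_force': array([-0.30116542,  0.11397055, -0.22574512]), 'moment': array([-0.0303007 , -0.00866228,  0.04183017]), 'grasp_force': 0.0, 'width': 0.9958213212351145}
```

```bash
sed -i 's/np.array(s\["rotation"\]).reshape(3,3)/rm(s)/' h.py; cat >> h.py <<'E'
def rm(s): return R.from_quat(np.array(s["rotation"])[[1,2,3,0]]).as_matrix()
E
```

```text
(no output)
```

View pics/top0.png

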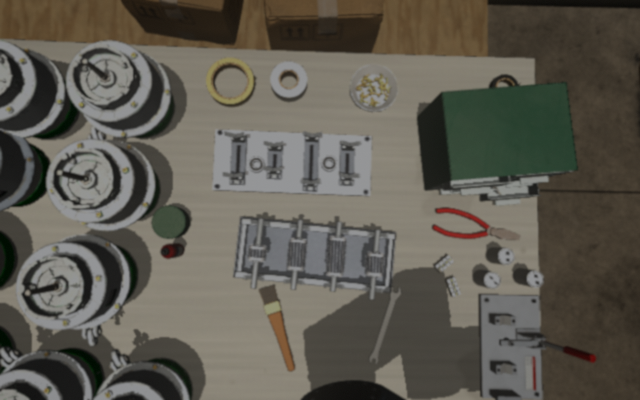

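View pics/scene0.png

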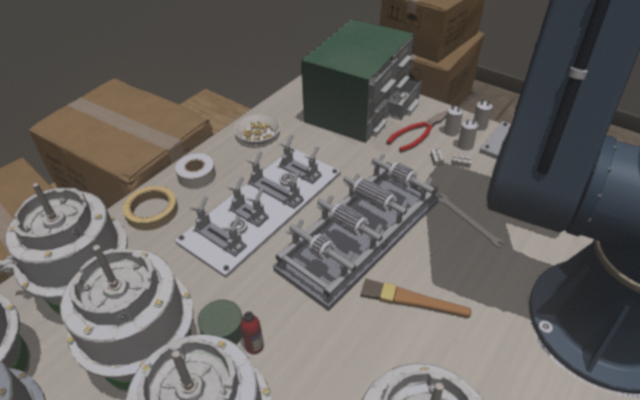

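```bash
python3 - <<'E'
from h import *
import pickle
S=pickle.load(open("s0.pkl","rb"))
c=S["top"]["color"][120:305,205:405]; cv2.imwrite("pics/topc.png",cv2.resize(c,None,fx=3.2,fy=3.2,interpolation=cv2.INTER_CUBIC)[...,::-1])
T=S["top"]
for n,uv in dict(rot=[[258,252],[297,252],[337,254],[375,258]],).items(): print(n,onplane(T,uv,.075).round(3).tolist())
print(onplane(T,[[238,160],[274,161],[311,161],[347,164]],.075).round(3).tolist())
print("cab",onplane(T,[[420,100],[445,188],[430,190]],.15).round(3).tolist(), "stator", onplane(T,[[160,180],[170,100],[135,280]],.15).round(3).tolist())
E
```

```text
rot [[0.441, 0.193, 0.075], [0.442, 0.114, 0.075], [0.44, 0.032, 0.075], [0.433, -0.046, 0.075]]
[[0.629, 0.239, 0.075], [0.629, 0.165, 0.075], [0.63, 0.089, 0.075], [0.626, 0.014, 0.075]]
cab [[0.741, -0.118, 0.15], [0.571, -0.166, 0.15], [0.567, -0.137, 0.15]] stator [[0.575, 0.369, 0.15], [0.726, 0.357, 0.15], [0.391, 0.405, 0.15]]
```

View pics/topc.png

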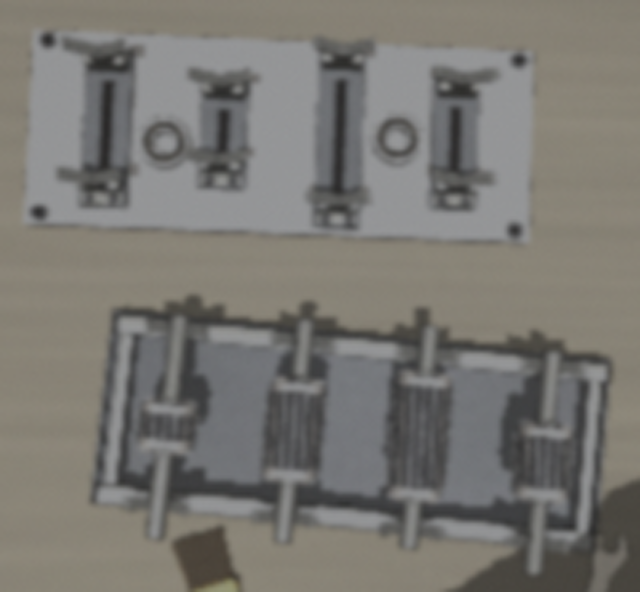

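```bash
python3 - <<'E'
from h import *
import pickle
S=pickle.load(open("s0.pkl","rb"));T=S["top"]
g=lambda p:np.array(p,float)/3.2+[205,120]
for n,a,b,z in [("r1",(157,535),(179,320),.075),("r3",(284,542),(306,322),.075),("r4",(410,545),(430,328),.075),("r2",(536,572),(553,352),.075),
  ("plL",(39,212),(47,40),.012),("plR",(515,230),(519,60),.012)]:
    P=onplane(T,[g(a),g(b)],z); d=P[1]-P[0]; print(n,P.mean(0).round(4),np.linalg.norm(d).round(4),"yaw",np.degrees(np.arctan2(d[1],d[0])).round(2))
s=state();print(s["position"],R.from_quat(s["tcp_rot"][[1,2,3,0]]).as_matrix().round(3).tolist())
E
```

```text
r1 [0.4385 0.1937 0.075 ] 0.1359 yaw -4.19
r3 [0.4369 0.1132 0.075 ] 0.1396 yaw -4.53
r4 [0.4352 0.0335 0.075 ] 0.1381 yaw -4.55
r2 [ 0.4203 -0.0465  0.075 ] 0.1399 yaw -4.17
plL [0.6406 0.2921 0.012 ] 0.12 yaw -0.67
plR [ 0.6352 -0.0369  0.012 ] 0.1201 yaw -0.84
[ 0.12633588 -0.53503147  0.23088283] [[0.973, 0.23, -0.0], [0.23, -0.973, 0.001], [0.0, -0.001, -1.0]]
```

Emit:
{"op": "play_rows", "data": {"plan": [0.2,0.4,0.3,0,0,-0.07,0,0.4,0.9,0.7,0,0,-0.1475,0,0.4,0.9,0.7,0,0,-0.1475,0]}}

```text
time_s: 0.52
position: [0.1674, -0.4441, 0.3037]
tcp_rot: [0.002, 0.999, -0.039, 0.001]
contact_force: [-0.0, -0.2, -0.0]
width: 1.003
grasp_force: 0.0
```

Emit:
{"op": "play_rows", "data": {"plan": [0.2,0.45,0,0,0,0,0,0.4,0.9,0,0,0,0,0]}}

```text
time_s: 0.78
position: [0.2064, -0.3545, 0.3005]
tcp_rot: [-0.001, 0.999, -0.038, -0.0]
contact_force: [1.0, -0.7, 0.1]
width: 1.0
grasp_force: 0.0
```

Emit:
{"op": "play_rows", "data": {"plan": [0.2,0.45,0,0,0,0,0,0.4,0.9,0,0,0,0,0]}}

```text
time_s: 1.02
position: [0.2466, -0.2643, 0.3007]
tcp_rot: [-0.0, 0.999, -0.038, -0.0]
contact_force: [0.3, -0.4, 0.4]
width: 0.999
grasp_force: 0.0
```

Emit:
{"op": "play_rows", "data": {"plan": [0.2,0.45,0,0,0,0,0,0.4,0.9,0,0,0,0,0]}}

```text
time_s: 1.27
position: [0.2867, -0.1743, 0.3008]
tcp_rot: [-0.0, 0.999, -0.038, -0.0]
contact_force: [-0.0, -0.0, -0.3]
width: 1.001
grasp_force: 0.0
```

Emit:
{"op": "play_rows", "data": {"plan": [0.2,0.45,0,0,0,0,0,0.4,0.9,0,0,0,0,0]}}

```text
time_s: 1.52
position: [0.3269, -0.0841, 0.3009]
tcp_rot: [0.0, 0.999, -0.038, -0.0]
contact_force: [1.6, -0.7, -0.2]
width: 0.997
grasp_force: 0.0
```

Emit:
{"op": "play_rows", "data": {"plan": [0.2,0.45,0,0,0,0,0,0.4,0.9,0,0,0,0,0]}}

```text
time_s: 1.78
position: [0.3671, 0.006, 0.3008]
tcp_rot: [0.0, 0.999, -0.038, -0.0]
contact_force: [0.3, -1.2, 0.3]
width: 1.0
grasp_force: 0.0
```

Emit:
{"op": "play_rows", "data": {"plan": [0.15,0.4,0,0,0,0,0,0.3,0.8,0,0,0,0,0,0.3,0.8,0,0,0,0,0]}}

```text
time_s: 2.15
position: [0.397, 0.0863, 0.3004]
tcp_rot: [0.0, 0.999, -0.036, -0.001]
contact_force: [-0.9, 0.2, 0.6]
width: 1.004
grasp_force: 0.0
```

```bash
python3 - <<'E'
from h import *
import pickle
W=snapshot("wrist");pickle.dump(W,open("w1.pkl","wb"));save(W,"w1")
s=state();print(s["time_s"],s["position"],R.from_quat(s["tcp_rot"][[1,2,3,0]]).as_matrix().round(3).tolist(),W["position"],(-rm(W)[:,2]).round(3))
E
```

```text
2.2 [0.39656355 0.08518497 0.30041068] [[0.997, -0.074, -0.002], [-0.074, -0.997, -0.0], [-0.002, 0.0, -1.0]] [0.462054   0.08068468 0.44288387] [-0.26   0.019 -0.965]
```

View pics/w1.png

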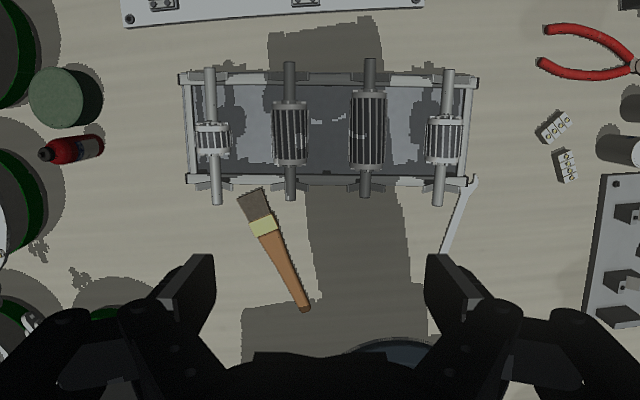

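Emit:
{"op": "play_rows", "data": {"plan": [0.45,0.15,0,0,0,0,0,0.9,0.3,0,0,0,0,0,0.9,0.3,0,0,0,0,0,0.9,0.3,0,0,0,0,0]}}

```text
time_s: 2.7
position: [0.4859, 0.1137, 0.3007]
tcp_rot: [0.0, 0.999, -0.039, -0.001]
contact_force: [-0.3, 0.5, -0.2]
width: 1.002
grasp_force: 0.0
```

```bash
python3 - <<'E'
from h import *
import pickle
W=snapshot("wrist");pickle.dump(W,open("w2.pkl","wb"));save(W,"w2")
s=state();print(s["time_s"],s["position"],W["position"])
E
```

```text
2.75 [0.48575398 0.11377728 0.3010762 ] [0.55092459 0.10782903 0.44328683]
```

View pics/w2.png

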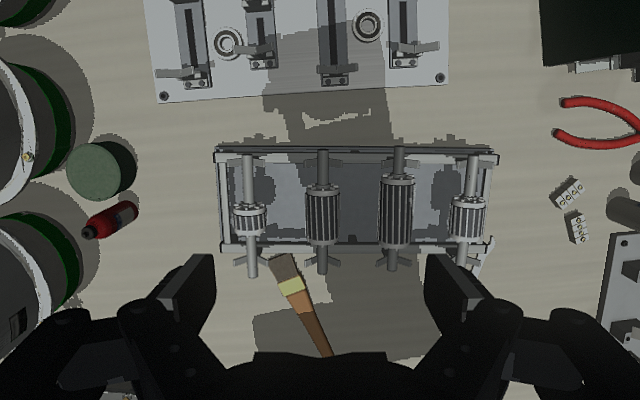

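```bash
python3 - <<'E'
from h import *
import pickle
a,b=[pickle.load(open(f"w{i}.pkl","rb")) for i in(1,2)]
n=["r1","r3","r4","r2"]
A0=[(209,68),(290,62),(370,58),(449,68)];A1=[(217,204),(290,200),(365,197),(439,205)]
B0=[(248,153),(322,149),(399,146),(475,154)];B1=[(252,276),(322,273),(391,270),(462,277)]
far=twoview(a,A0,b,B0);near=twoview(a,A1,b,B1)
for i in range(4):
    d=far[i]-near[i]; print(n[i],far[i].round(4),near[i].round(4),"mid",((far[i]+near[i])/2)[:3].round(4),"len",np.linalg.norm(d[:3]).round(4),"yaw",np.degrees(np.arctan2(d[1],d[0])).round(2))
ra=onplane(a,A0,.079),onplane(a,A1,.072); rb=onplane(b,B0,.079),onplane(b,B1,.072)
for r in (ra,rb):
  for i in range(4):
    d=r[0][i]-r[1][i];print(n[i],((r[0][i]+r[1][i])/2).round(4),np.linalg.norm(d).round(4),np.degrees(np.arctan2(d[1],d[0])).round(2))
E
```

```text
r1 [0.5095 0.1878 0.0719 0.0021] [3.674e-01 2.008e-01 7.190e-02 3.000e-04] mid [0.4384 0.1943 0.0719] len 0.1427 yaw -5.23
r3 [0.5079 0.1076 0.071  0.0016] [3.674e-01 1.192e-01 7.670e-02 3.000e-04] mid [0.4376 0.1134 0.0738] len 0.1411 yaw -4.73
r4 [0.5055 0.0279 0.0767 0.0006] [0.3643 0.0391 0.0753 0.0012] mid [0.4349 0.0335 0.076 ] len 0.1417 yaw -4.54
r2 [ 0.4916 -0.0509  0.0793  0.0014] [ 0.3521 -0.04    0.0835  0.0008] mid [ 0.4218 -0.0454  0.0814] len 0.14 yaw -4.48
r1 [0.4379 0.1937 0.0755] 0.1417 -5.62
r3 [0.4366 0.1131 0.0755] 0.1418 -5.51
r4 [0.4344 0.0331 0.0755] 0.1423 -4.1
r2 [ 0.4199 -0.0468  0.0755] 0.1432 -2.75
r1 [0.439  0.1931 0.0755] 0.1443 -6.25
r3 [0.4369 0.1138 0.0755] 0.1441 -4.33
r4 [0.4341 0.0339 0.0755] 0.1439 -4.15
r2 [ 0.4187 -0.0484  0.0755] 0.1462 -2.61
```

Emit:
{"op": "play_rows", "data": {"plan": [0.45,0,0,0,0,0.01,0,0.9,0,0,0,0,0.03,0,0.9,0,0,0,0,0.03,0,0.9,0,0,0,0,0.03,0]}}

```text
time_s: 3.25
position: [0.5755, 0.1143, 0.3014]
tcp_rot: [0.0, 1.0, -0.007, -0.0]
contact_force: [-0.3, -0.2, 0.2]
width: 1.0
grasp_force: 0.0
```

```bash
python3 - <<'E'
from h import *
import pickle
W=snapshot("wrist");pickle.dump(W,open("w3.pkl","wb"));save(W,"w3")
s=state();print(s["time_s"],s["position"],W["position"])
E
```

```text
3.3 [0.5753834  0.11442581 0.30167062] [0.64053268 0.11249928 0.4439857 ]
```

View pics/w3.png

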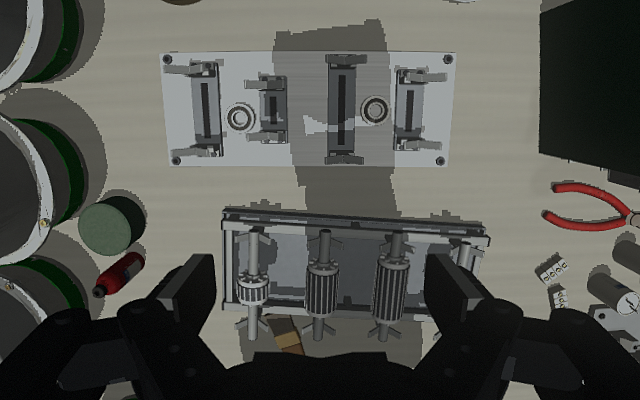

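```bash
python3 - <<'E'
from h import *
import pickle
a,b=[pickle.load(open(f"w{i}.pkl","rb"))["color"] for i in(3,2)]
f=lambda c:cv2.resize(c,None,fx=2.4,fy=2.4,interpolation=cv2.INTER_CUBIC)
cv2.imwrite("pics/zz.png",np.vstack([f(a[40:175,150:470]),f(b[0:110,140:460])])[...,::-1])
E
```

```text
(no output)
```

View pics/zz.png

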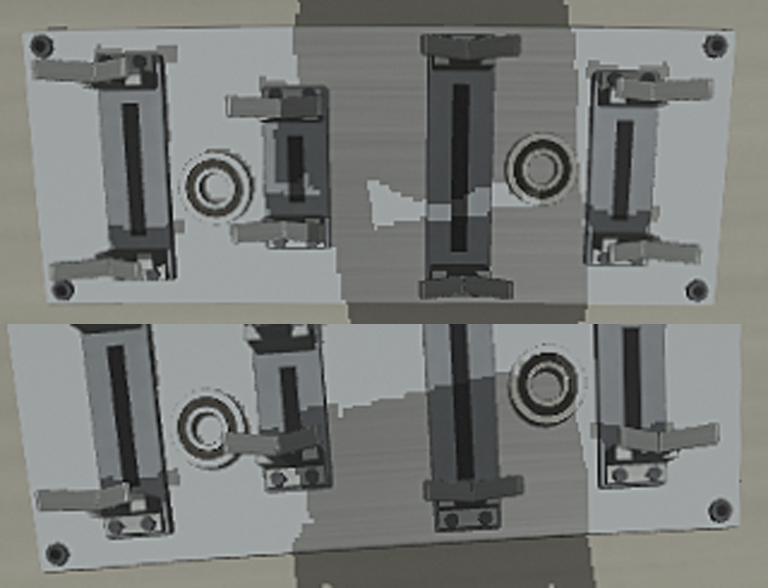

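```bash
python3 - <<'E'
from h import *
import pickle
a,b=[pickle.load(open(f"w{i}.pkl","rb")) for i in(3,2)]
g=lambda p:np.array(p,float)/2.4+[150,40]
h=lambda p:(np.array(p,float)-[0,324])/2.4+[140,0]
for n,p,q in [("c3",(131,103),(137,235)),("c1",(295,136),(295,203)),("c4",(461,84),(459,251)),("c2",(624,120),(621,219)),("scrL",(41,46),(61,290)),("scrR",(716,45),(697,290))]:
    P=onplane(a,[g(p),g(q)],.012 if n[0]=="s" else .02);d=P[0]-P[1];print(n,P.mean(0).round(4),np.linalg.norm(d).round(4),np.degrees(np.arctan2(d[1],d[0])).round(2))
for n,p in [("c3",[(53,272),(153,265),(38,498),(142,490)]),("c1",[(232,232),(325,228),(228,444),(320,438)]),("c4",[(421,288),(513,288),(427,487),(523,485)]),("c2",[(612,250),(700,252),(615,440),(718,433)])]:
    print(n,twoview(a,[g(p[0]),g(p[1])],b,[h(p[2]),h(p[3])]).round(4).tolist())
E
```

```text
c3 [0.6394 0.2468 0.02  ] 0.0636 -2.22
c1 [0.6375 0.1672 0.02  ] 0.0321 -2.53
c4 [0.6365 0.0865 0.02  ] 0.0798 -0.77
c2 [0.6354 0.0066 0.02  ] 0.0476 0.56
scrL [0.64   0.2922 0.012 ] 0.1208 -1.22
scrR [ 0.6348 -0.0382  0.012 ] 0.1207 -1.04
c3 [[0.598, 0.2649, 0.0866, 0.0001], [0.5984, 0.2253, 0.0731, 0.0005]]
c1 [[0.6124, 0.1871, 0.0774, 0.0021], [0.6127, 0.1489, 0.0693, 0.0003]]
c4 [[0.5879, 0.1068, 0.0849, 0.0009], [0.5864, 0.067, 0.0786, 0.0001]]
c2 [[0.602, 0.0259, 0.0763, 0.0041], [0.6014, -0.0135, 0.0804, 0.0002]]
```

Emit:
{"op": "play_rows", "data": {"plan": [-0.35,-0.2,-0.3,0,0,-0.015,0.35,-0.7,-0.4,-0.7,0,0,-0.031,0.35,-0.7,-0.4,-0.7,0,0,-0.031,0.35]}}

```text
time_s: 3.68
position: [0.5019, 0.0738, 0.229]
tcp_rot: [0.0, 0.999, -0.04, -0.003]
contact_force: [0.8, 1.1, -0.2]
width: 0.648
grasp_force: 0.0
```

Emit:
{"op": "play_rows", "data": {"plan": [-0.35,-0.2,-0.3,0,0,0,0.35,-0.71,-0.415,-0.79,0,0,0,0.35,-0.71,-0.415,-0.79,0,0,0,0.35,-0.71,-0.415,-0.79,0,0,0,0.35]}}

```text
time_s: 4.18
position: [0.4369, 0.0334, 0.1538]
tcp_rot: [-0.0, 0.999, -0.04, 0.001]
contact_force: [0.8, -0.3, 0.5]
width: 0.652
grasp_force: 0.0
```

```bash
python3 - <<'E'
from h import *
W=snapshot("wrist");save(W,"w4")
s=state();print(s["time_s"],s["position"],s["width"],R.from_quat(s["tcp_rot"][[1,2,3,0]]).as_matrix().round(4).tolist())
print(proj(W,[[.435,.0335,.094],[.4203,-.0466,.094],[.437,.1133,.094],[*s["position"][:2],.094]]).round(0).tolist())
E
```

```text
4.225 [0.43726422 0.03352239 0.15392301] 0.6518294070831465 [[0.9969, -0.0788, 0.0036], [-0.0788, -0.9969, -0.0], [0.0036, -0.0003, -1.0]]
[[318.0, 222.0], [449.0, 235.0], [189.0, 228.0], [318.0, 218.0]]
```

View pics/w4.png

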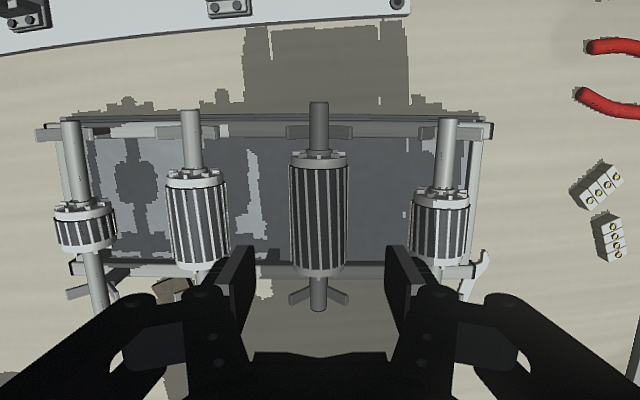

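Emit:
{"op": "play_rows", "data": {"plan": [0,0,-0.2,0,0,0,0.35,0,0,-0.5,0,0,0,0.35,0,0,-0.75,0,0,0,0.35,0,0,-0.9,0,0,0,0.35,0,0,-1,0,0,0,0.35,0,0,-1,0,0,0,0.35]}}

```text
time_s: 4.97
position: [0.4357, 0.0333, 0.0524]
tcp_rot: [-0.0, 0.999, -0.04, 0.0]
contact_force: [0.8, -0.4, 1.1]
width: 0.648
grasp_force: 0.0
```

Emit:
{"op": "play_rows", "data": {"plan": [0,0,0,0,0,0,0.5,0,0,0,0,0,0,0.7,0,0,0,0,0,0,1,0,0,0,0,0,0,1,0,0,0,0,0,0,1]}}

```text
time_s: 5.6
position: [0.436, 0.0341, 0.0532]
tcp_rot: [-0.001, 0.999, -0.04, 0.001]
contact_force: [-0.2, 11.8, 4.4]
width: 0.428
grasp_force: 59.3
```

Emit:
{"op": "play_rows", "data": {"plan": [0,0,0.06,0,0,0,1,0,0,0.2,0,0,0,1,0,0,0.4,0,0,0,1,0,0,0.65,0,0,0,1,0,0,0.85,0,0,0,1,0,0,1,0,0,0,1,0,0,1,0,0,0,1]}}

```text
time_s: 6.48
position: [0.4358, 0.0331, 0.1536]
tcp_rot: [0.0, 0.999, -0.04, 0.001]
contact_force: [0.9, 0.3, -6.3]
width: 0.427
grasp_force: 61.1
```

Emit:
{"op": "play_rows", "data": {"plan": [0.1,0.02,0,0,0,0.003,1,0.3,0.08,0,0,0,0.01,1,0.55,0.15,0,0,0,0.018,1,0.8,0.21,0,0,0,0.025,1,1,0.27,0,0,0,0.031,1]}}

```text
time_s: 7.1
position: [0.5364, 0.0605, 0.1512]
tcp_rot: [0.0, 1.0, -0.007, -0.001]
contact_force: [0.0, 0.6, -7.1]
width: 0.43
grasp_force: 61.0
```

Emit:
{"op": "play_rows", "data": {"plan": [0.25,0.06,0,0,0,0,1,0.5,0.13,0,0,0,0,1,0.75,0.2,0,0,0,0,1,0.93,0.25,0,0,0,0,1,1,0.265,0,0,0,0,1,1,0.265,0,0,0,0,1,1,0.265,0,0,0,0,1]}}

```text
time_s: 7.98
position: [0.6348, 0.0866, 0.152]
tcp_rot: [0.0, 1.0, -0.007, -0.0]
contact_force: [-0.5, 1.1, -6.1]
width: 0.426
grasp_force: 61.0
```

```bash
python3 - <<'E'
from h import *
W=snapshot("wrist");save(W,"w5");T=snapshot("top");save(T,"t5")
s=state();print(s["time_s"],s["position"],s["width"],s["contact_force"])
E
```

```text
8.075 [0.63494003 0.08657871 0.15230767] 0.4312866603323538 [-0.26018509 -0.3202462  -5.9470037 ]
```

View pics/w5.png

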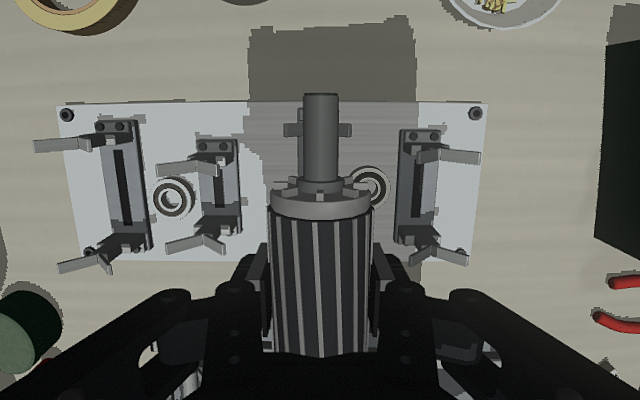

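Emit:
{"op": "play_rows", "data": {"plan": [0.01,0,-0.15,0,0,0,1,0.02,0,-0.4,0,0,0,1,0.02,0,-0.6,0,0,0,1,0.02,0,-0.75,0,0,0,1,0.02,0,-0.85,0,0,0,1,0.02,0,-0.92,0,0,0,1,0.02,0,-0.97,0,0,0,1,0.02,0,-0.97,0,0,0,1]}}

```text
time_s: 9.07
position: [0.6375, 0.0868, 0.0554]
tcp_rot: [-0.0, 1.0, -0.007, 0.0]
contact_force: [-0.3, 0.6, -6.4]
width: 0.43
grasp_force: 61.1
```

Emit:
{"op": "play_rows", "data": {"plan": [0,0,-0.015,0,0,0,1,0,0,-0.025,0,0,0,1,0,0,-0.025,0,0,0,1]}}

```text
time_s: 9.45
position: [0.6381, 0.0873, 0.0541]
tcp_rot: [-0.0, 1.0, -0.007, 0.001]
contact_force: [-1.9, 4.6, 5.8]
width: 0.431
grasp_force: 62.1
```

Emit:
{"op": "play_rows", "data": {"plan": [0,0,0,0,0,0,0.5,0,0,0,0,0,0,0.4,0,0,0,0,0,0,0.35,0,0,0,0,0,0,0.35,0,0,0.2,0,0,0,0.35,0,0,0.6,0,0,0,0.35,0,0,1,0,0,0,0.35,0,0,1,0,0,0,0.35]}}

```text
time_s: 10.45
position: [0.6393, 0.0869, 0.1577]
tcp_rot: [-0.0, 1.0, -0.007, 0.004]
contact_force: [-0.7, -0.1, -1.1]
width: 0.655
grasp_force: 0.0
```

```bash
python3 - <<'E'
from h import *
W=snapshot("wrist");save(W,"w6")
s=state();print(s["time_s"],s["position"],s["width"],s["contact_force"])
print(proj(W,[[.6368,.087,.075],[.6368+.07,.086,.075],[.6368-.07,.088,.075]]).round(0).tolist())
E
```

```text
10.5 [0.63817935 0.08677032 0.15530657] 0.6454045447857019 [-1.06584654 -0.44282529 -0.70888041]
[[318.0, 212.0], [318.0, 104.0], [318.0, 305.0]]
```

View pics/w6.png

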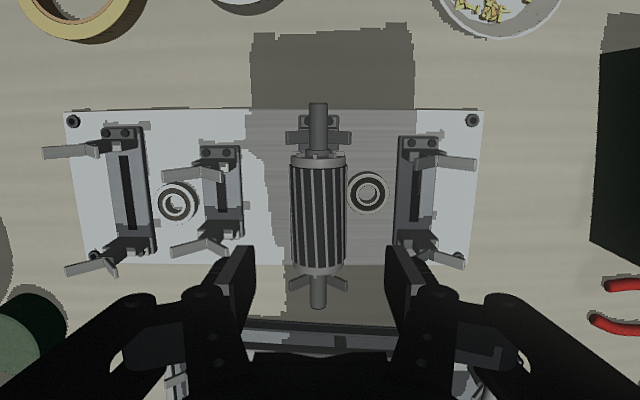

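Emit:
{"op": "play_rows", "data": {"plan": [-0.2,0.03,0,0,0,-0.005,0.35,-0.6,0.08,0,0,0,-0.015,0.35,-1,0.13,0,0,0,-0.031,0.35]}}

```text
time_s: 10.88
position: [0.5356, 0.0997, 0.1521]
tcp_rot: [0.0, 0.999, -0.04, -0.001]
contact_force: [0.6, -0.3, -0.7]
width: 0.651
grasp_force: 0.0
```

Emit:
{"op": "play_rows", "data": {"plan": [-0.4,0.06,0,0,0,0,0.35,-0.8,0.11,0,0,0,0,0.35,-1,0.133,0,0,0,0,0.35,-1,0.133,0,0,0,0,0.35,-1,0.133,0,0,0,0,0.35]}}

```text
time_s: 11.5
position: [0.4381, 0.113, 0.1528]
tcp_rot: [-0.0, 0.999, -0.04, 0.0]
contact_force: [0.1, -0.1, -0.3]
width: 0.652
grasp_force: 0.0
```

Emit:
{"op": "play_rows", "data": {"plan": [0,0,-0.2,0,0,0,0.35,0,0,-0.5,0,0,0,0.35,0,0,-0.75,0,0,0,0.35,0,0,-0.9,0,0,0,0.35,0,0,-1,0,0,0,0.35,0,0,-1,0,0,0,0.35]}}

```text
time_s: 12.25
position: [0.4375, 0.113, 0.0525]
tcp_rot: [0.0, 0.999, -0.04, -0.0]
contact_force: [0.5, 0.6, 0.5]
width: 0.649
grasp_force: 0.0
```

Emit:
{"op": "play_rows", "data": {"plan": [0,0,0,0,0,0,0.5,0,0,0,0,0,0,0.7,0,0,0,0,0,0,1,0,0,0,0,0,0,1,0,0,0,0,0,0,1]}}

```text
time_s: 12.88
position: [0.438, 0.1143, 0.0538]
tcp_rot: [-0.001, 0.999, -0.04, 0.001]
contact_force: [-1.7, 12.8, 3.3]
width: 0.43
grasp_force: 59.5
```

Emit:
{"op": "play_rows", "data": {"plan": [0,0,0.06,0,0,0,1,0,0,0.2,0,0,0,1,0,0,0.4,0,0,0,1,0,0,0.65,0,0,0,1,0,0,0.85,0,0,0,1,0,0,1,0,0,0,1,0,0,1,0,0,0,1]}}

```text
time_s: 13.75
position: [0.4378, 0.113, 0.1538]
tcp_rot: [-0.0, 0.999, -0.04, 0.001]
contact_force: [-0.7, -0.5, -6.8]
width: 0.429
grasp_force: 61.0
```

Emit:
{"op": "play_rows", "data": {"plan": [0.1,0.07,0,0,0,0.003,1,0.3,0.2,0,0,0,0.01,1,0.55,0.37,0,0,0,0.018,1,0.8,0.54,0,0,0,0.025,1,1,0.67,0,0,0,0.031,1]}}

```text
time_s: 14.38
position: [0.5384, 0.1811, 0.1515]
tcp_rot: [0.0, 1.0, -0.007, -0.001]
contact_force: [-0.1, 0.2, -5.8]
width: 0.429
grasp_force: 61.0
```

Emit:
{"op": "play_rows", "data": {"plan": [0.25,0.17,0,0,0,0,1,0.5,0.33,0,0,0,0,1,0.75,0.5,0,0,0,0,1,0.93,0.62,0,0,0,0,1,1,0.667,0,0,0,0,1,1,0.667,0,0,0,0,1,1,0.667,0,0,0,0,1]}}

```text
time_s: 15.25
position: [0.6368, 0.2464, 0.1524]
tcp_rot: [0.0, 1.0, -0.007, -0.0]
contact_force: [-0.4, -0.3, -5.6]
width: 0.429
grasp_force: 61.0
```

```bash
python3 - <<'E'
from h import *
W=snapshot("wrist");save(W,"w7")
s=state();print(s["time_s"],s["position"],s["width"],s["contact_force"])
E
```

```text
15.3 [0.63689896 0.24636839 0.15266941] 0.4200991379395642 [ 0.18491407 -0.32787143 -6.01634892]
```

View pics/w7.png

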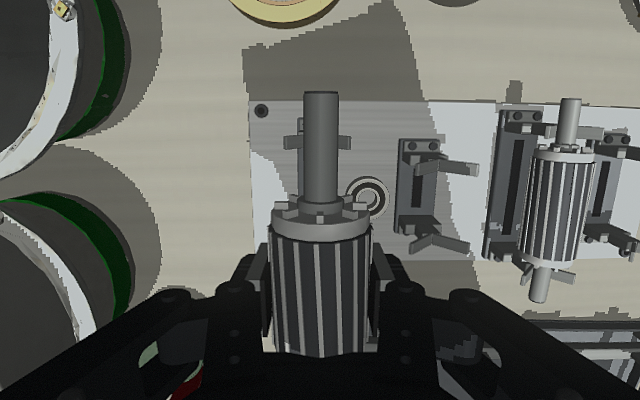

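Emit:
{"op": "play_rows", "data": {"plan": [0.01,0,-0.15,0,0,0,1,0.02,0,-0.4,0,0,0,1,0.02,0,-0.6,0,0,0,1,0.02,0,-0.75,0,0,0,1,0.02,0,-0.87,0,0,0,1,0.02,0,-0.95,0,0,0,1,0.02,0,-0.99,0,0,0,1,0.02,0,-0.995,0,0,0,1]}}

```text
time_s: 16.3
position: [0.64, 0.2476, 0.0544]
tcp_rot: [-0.001, 1.0, -0.007, 0.001]
contact_force: [-2.2, 4.9, 1.9]
width: 0.426
grasp_force: 61.7
```

Emit:
{"op": "play_rows", "data": {"plan": [0,0,0,0,0,0,0.5,0,0,0,0,0,0,0.4,0,0,0,0,0,0,0.35,0,0,0,0,0,0,0.35,0,0,0.2,0,0,0,0.35,0,0,0.6,0,0,0,0.35,0,0,1,0,0,0,0.35,0,0,1,0,0,0,0.35]}}

```text
time_s: 17.3
position: [0.6412, 0.2473, 0.1585]
tcp_rot: [-0.001, 1.0, -0.007, 0.004]
contact_force: [0.3, 0.1, 0.7]
width: 0.653
grasp_force: 0.0
```

Emit:
{"op": "play_rows", "data": {"plan": [-0.2,-0.06,0,0,0,-0.005,0.35,-0.6,-0.16,0,0,0,-0.015,0.35,-1,-0.27,0,0,0,-0.031,0.35]}}

```text
time_s: 17.68
position: [0.5379, 0.2193, 0.1532]
tcp_rot: [0.0, 0.999, -0.04, -0.0]
contact_force: [0.9, 0.1, 0.3]
width: 0.648
grasp_force: 0.0
```

Emit:
{"op": "play_rows", "data": {"plan": [-0.4,-0.1,0,0,0,0,0.35,-0.8,-0.2,0,0,0,0,0.35,-1.0,-0.263,0,0,0,0,0.35,-1.0,-0.263,0,0,0,0,0.35,-1.0,-0.263,0,0,0,0,0.35,-1.0,-0.263,0,0,0,0,0.35]}}

```text
time_s: 18.42
position: [0.4401, 0.1936, 0.1533]
tcp_rot: [-0.0, 0.999, -0.04, 0.0]
contact_force: [-1.1, 0.0, 0.3]
width: 0.649
grasp_force: 0.0
```

```bash
python3 - <<'E'
from h import *
W=snapshot("wrist");save(W,"w8")
s=state();print(s["time_s"],s["position"],s["width"],s["contact_force"])
u=np.array([np.cos(.08),-np.sin(.08),0]);c=np.array([.4384,.1937,.075])
for x in (-14,14): print(x,proj(W,[c+u*x/1000+[0,0,19e-3]]).round(0).tolist())
E
```

```text
18.475 [0.43994526 0.19356847 0.15318203] 0.6533061854997189 [-0.10909524 -1.04477528  0.19879273]
-14 [[318.0, 243.0]]
14 [[318.0, 199.0]]
```

View pics/w8.png

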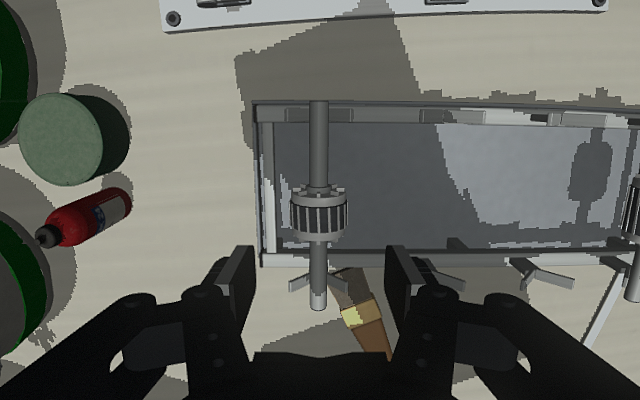

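Emit:
{"op": "play_rows", "data": {"plan": [0,0,-0.2,0,0,0,0.35,0,0,-0.5,0,0,0,0.35,0,0,-0.75,0,0,0,0.35,0,0,-0.9,0,0,0,0.35,0,0,-1,0,0,0,0.35,0,0,-1,0,0,0,0.35]}}

```text
time_s: 19.23
position: [0.4394, 0.1934, 0.0531]
tcp_rot: [0.0, 0.999, -0.04, -0.0]
contact_force: [0.2, 1.2, 0.1]
width: 0.647
grasp_force: 0.0
```

Emit:
{"op": "play_rows", "data": {"plan": [0,0,0,0,0,0,0.5,0,0,0,0,0,0,0.7,0,0,0,0,0,0,1,0,0,0,0,0,0,1,0,0,0,0,0,0,1]}}

```text
time_s: 19.85
position: [0.4403, 0.1944, 0.0543]
tcp_rot: [-0.001, 0.999, -0.04, 0.001]
contact_force: [-0.2, 6.3, 3.0]
width: 0.424
grasp_force: 59.5
```

Emit:
{"op": "play_rows", "data": {"plan": [0,0,0.06,0,0,0,1,0,0,0.2,0,0,0,1,0,0,0.4,0,0,0,1,0,0,0.65,0,0,0,1,0,0,0.85,0,0,0,1,0,0,1,0,0,0,1,0,0,1,0,0,0,1]}}

```text
time_s: 20.72
position: [0.4398, 0.1935, 0.1544]
tcp_rot: [-0.0, 0.999, -0.04, 0.001]
contact_force: [-0.8, 0.3, -4.5]
width: 0.427
grasp_force: 60.4
```

Emit:
{"op": "play_rows", "data": {"plan": [0.1,-0.02,0,0,0,0.003,1,0.3,-0.04,0,0,0,0.01,1,0.55,-0.07,0,0,0,0.018,1,0.8,-0.11,0,0,0,0.025,1,1,-0.135,0,0,0,0.031,1]}}

```text
time_s: 21.35
position: [0.5404, 0.1794, 0.1521]
tcp_rot: [0.0, 1.0, -0.007, -0.001]
contact_force: [-0.6, 0.2, -3.5]
width: 0.426
grasp_force: 60.4
```

Emit:
{"op": "play_rows", "data": {"plan": [0.25,-0.03,0,0,0,0,1,0.5,-0.07,0,0,0,0,1,0.75,-0.1,0,0,0,0,1,0.93,-0.12,0,0,0,0,1,0.99,-0.135,0,0,0,0,1,0.99,-0.135,0,0,0,0,1,0.99,-0.135,0,0,0,0,1]}}

```text
time_s: 22.22
position: [0.6378, 0.1665, 0.153]
tcp_rot: [0.0, 1.0, -0.007, -0.0]
contact_force: [-0.2, 0.5, -2.8]
width: 0.425
grasp_force: 60.4
```

```bash
python3 - <<'E'
from h import *
W=snapshot("wrist");save(W,"w9")
s=state();print(s["time_s"],s["position"],s["width"],s["contact_force"])
E
```

```text
22.275 [0.63785013 0.16654987 0.15320554] 0.4240776528642382 [ 0.08163703  0.70315277 -3.41413864]
```

View pics/w9.png

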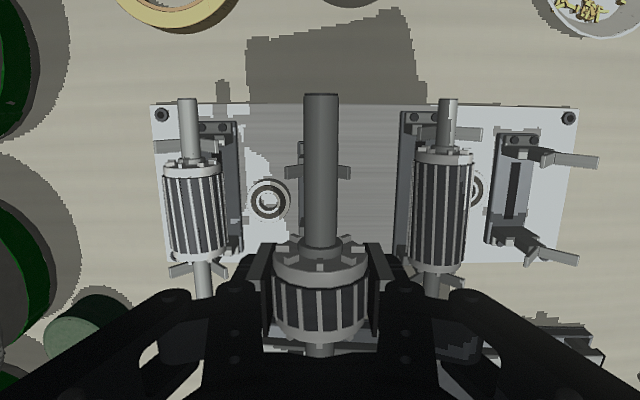

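Emit:
{"op": "play_rows", "data": {"plan": [0,0,-0.15,0,0,0,1,0,0,-0.4,0,0,0,1,0,0,-0.6,0,0,0,1,0,0,-0.75,0,0,0,1,0,0,-0.87,0,0,0,1,0,0,-0.95,0,0,0,1,0,0,-0.99,0,0,0,1,0,0,-1,0,0,0,1]}}

```text
time_s: 23.28
position: [0.6391, 0.1674, 0.0549]
tcp_rot: [-0.001, 1.0, -0.007, 0.001]
contact_force: [-5.0, 4.4, 10.1]
width: 0.422
grasp_force: 61.5
```

Emit:
{"op": "play_rows", "data": {"plan": [0,0,0,0,0,0,0.5,0,0,0,0,0,0,0.4,0,0,0,0,0,0,0.35,0,0,0,0,0,0,0.35,0,0,0.2,0,0,0,0.35,0,0,0.6,0,0,0,0.35,0,0,1,0,0,0,0.35,0,0,1,0,0,0,0.35]}}

```text
time_s: 24.28
position: [0.6402, 0.1668, 0.1583]
tcp_rot: [-0.001, 1.0, -0.007, 0.004]
contact_force: [0.3, -0.2, -0.0]
width: 0.65
grasp_force: 0.0
```

Emit:
{"op": "play_rows", "data": {"plan": [-0.2,-0.2,0,0,0,-0.005,0.35,-0.5,-0.5,0,0,0,-0.015,0.35,-0.73,-0.71,0,0,0,-0.031,0.35]}}

```text
time_s: 24.65
position: [0.564, 0.0945, 0.1533]
tcp_rot: [0.0, 0.999, -0.04, -0.0]
contact_force: [0.3, 1.0, 0.3]
width: 0.649
grasp_force: 0.0
```

Emit:
{"op": "play_rows", "data": {"plan": [-0.36,-0.36,0,0,0,0,0.35,-0.73,-0.71,0,0,0,0,0.35]}}

```text
time_s: 24.9
position: [0.4911, 0.0236, 0.1534]
tcp_rot: [0.0, 0.999, -0.039, 0.0]
contact_force: [0.9, -0.6, 0.7]
width: 0.651
grasp_force: 0.0
```

Emit:
{"op": "play_rows", "data": {"plan": [-0.36,-0.36,0,0,0,0,0.35,-0.72,-0.716,0,0,0,0,0.35,-0.72,-0.716,0,0,0,0,0.35,-0.72,-0.716,0,0,0,0,0.35,-0.72,-0.716,0,0,0,0,0.35]}}

```text
time_s: 25.52
position: [0.4211, -0.0466, 0.1533]
tcp_rot: [-0.0, 0.999, -0.039, 0.0]
contact_force: [-0.6, 0.2, -0.0]
width: 0.652
grasp_force: 0.0
```

```bash
python3 - <<'E'
from h import *
W=snapshot("wrist");save(W,"w10")
s=state();print(s["time_s"],s["position"],s["width"],s["contact_force"])
u=np.array([np.cos(.08),-np.sin(.08),0]);c=np.array([.4203,-.0466,.075])
p=proj(W,[c+u*-.022+[0,0,.019],c+u*.022+[0,0,.019]]).round(1);print(p.tolist())
# brightness profile along the core's top centre line, with column edges of the core
g=cv2.cvtColor(W["color"],cv2.COLOR_RGB2GRAY).astype(int)
print([(r,int(g[r,312:325].mean())) for r in range(180,262,3)])
for r in(215,225,235): print(r,g[r,280:360:2].tolist())
E
```

```text
25.575 [ 0.42093653 -0.0466045   0.1532494 ] 0.6470186044427331 [ 0.8671981   0.25086601 -0.8376504 ]
[[318.1, 253.8], [318.2, 184.4]]
[(180, 94), (183, 75), (186, 136), (189, 130), (192, 126), (195, 60), (198, 66), (201, 65), (204, 66), (207, 65), (210, 63), (213, 65), (216, 65), (219, 63), (222, 64), (225, 63), (228, 65), (231, 63), (234, 64), (237, 64), (240, 62), (243, 59), (246, 129), (249, 123), (252, 121), (255, 90), (258, 81), (261, 81)]
215 [78, 78, 77, 74, 119, 93, 35, 33, 106, 47, 39, 38, 71, 119, 40, 45, 48, 34, 134, 49, 50, 50, 46, 107, 109, 41, 43, 37, 108, 44, 35, 96, 23, 87, 78, 78, 81, 79, 79, 82]
225 [77, 75, 76, 76, 153, 56, 47, 35, 105, 60, 40, 42, 31, 126, 43, 43, 48, 40, 132, 76, 46, 49, 46, 67, 132, 37, 43, 37, 106, 42, 37, 71, 22, 74, 78, 79, 80, 80, 79, 83]
235 [78, 77, 77, 76, 125, 46, 82, 33, 65, 94, 40, 44, 39, 119, 58, 45, 46, 43, 105, 116, 43, 47, 46, 40, 127, 43, 45, 39, 102, 56, 34, 71, 19, 79, 79, 80, 78, 79, 80, 86]
```

Emit:
{"op": "play_rows", "data": {"plan": [0,0,-0.2,0,0,0,0.35,0,0,-0.5,0,0,0,0.35,0,0,-0.75,0,0,0,0.35,0,0,-0.9,0,0,0,0.35,0,0,-1,0,0,0,0.35,0,0,-1,0,0,0,0.35]}}

```text
time_s: 26.32
position: [0.4203, -0.0469, 0.0529]
tcp_rot: [-0.0, 0.999, -0.039, -0.0]
contact_force: [-0.6, -0.6, 0.6]
width: 0.651
grasp_force: 0.0
```

Emit:
{"op": "play_rows", "data": {"plan": [0,0,0,0,0,0,0.5,0,0,0,0,0,0,0.7,0,0,0,0,0,0,1,0,0,0,0,0,0,1,0,0,0,0,0,0,1]}}

```text
time_s: 26.95
position: [0.4208, -0.0451, 0.0541]
tcp_rot: [-0.001, 0.999, -0.04, 0.001]
contact_force: [3.5, 27.8, 6.5]
width: 0.429
grasp_force: 59.4
```

Emit:
{"op": "play_rows", "data": {"plan": [0,0.015,0,0,0,0,1,0,0.015,0.08,0,0,0,1,0,0.015,0.2,0,0,0,1,0,0.015,0.4,0,0,0,1,0,0.015,0.65,0,0,0,1,0,0.015,0.85,0,0,0,1,0,0.015,1,0,0,0,1,0,0.015,1,0,0,0,1]}}

```text
time_s: 27.95
position: [0.4208, -0.0459, 0.1546]
tcp_rot: [0.0, 0.999, -0.04, 0.001]
contact_force: [0.5, -0.5, -3.4]
width: 0.427
grasp_force: 60.5
```

Emit:
{"op": "play_rows", "data": {"plan": [0.1,0.02,0,0,0,0.003,1,0.3,0.08,0,0,0,0.01,1,0.5,0.13,0,0,0,0.02,1,0.72,0.18,0,0,0,0.031,1]}}

```text
time_s: 28.45
position: [0.4931, -0.0273, 0.1524]
tcp_rot: [-0.0, 1.0, -0.007, -0.001]
contact_force: [1.1, -0.2, -2.9]
width: 0.428
grasp_force: 60.4
```

Emit:
{"op": "play_rows", "data": {"plan": [0.24,0.06,0,0,0,0,1,0.48,0.12,0,0,0,0,1,0.72,0.18,0,0,0,0,1]}}

```text
time_s: 28.82
position: [0.5653, -0.0092, 0.1522]
tcp_rot: [-0.0, 1.0, -0.007, -0.001]
contact_force: [-0.3, 0.4, -3.3]
width: 0.428
grasp_force: 60.4
```

Emit:
{"op": "play_rows", "data": {"plan": [0.24,0.06,0,0,0,0,1,0.48,0.11,0,0,0,0,1,0.65,0.15,0,0,0,0,1,0.715,0.16,0,0,0,0,1,0.715,0.16,0,0,0,0,1,0.715,0.16,0,0,0,0,1,0.715,0.16,0,0,0,0,1]}}

```text
time_s: 29.7
position: [0.6355, 0.0062, 0.1534]
tcp_rot: [0.0, 1.0, -0.007, -0.0]
contact_force: [-0.5, -0.2, -3.9]
width: 0.429
grasp_force: 60.4
```

```bash
python3 - <<'E'
from h import *
W=snapshot("wrist");save(W,"w11")
s=state();print(s["time_s"],s["position"],s["tcp_rot"],s["contact_force"])
g=cv2.cvtColor(W["color"],cv2.COLOR_RGB2GRAY).astype(int)
o=cv2.cvtColor(cv2.imread("pics/w9.png"),cv2.COLOR_BGR2GRAY).astype(int)
for r in(110,150): print(r,g[r,296:346:2].tolist(),o[r,296:346:2].tolist())
print(g[86:104:2,320].tolist(),o[86:104:2,320].tolist())
E
```

```text
29.75 [0.63560226 0.00621333 0.15343183] [-6.45187823e-07  9.99973845e-01 -7.23245291e-03 -1.08536841e-05] [-0.7341041   0.40450394 -3.24220135]
110 [143, 144, 146, 82, 58, 66, 73, 77, 82, 85, 87, 94, 97, 95, 93, 89, 85, 83, 79, 72, 61, 151, 149, 147, 149] [131, 131, 132, 142, 47, 68, 73, 75, 80, 87, 89, 93, 100, 99, 97, 92, 90, 87, 81, 78, 72, 58, 133, 130, 129]
150 [159, 83, 106, 93, 55, 66, 73, 76, 82, 84, 88, 95, 95, 95, 91, 88, 86, 82, 77, 73, 53, 158, 148, 148, 147] [139, 70, 85, 106, 52, 66, 73, 75, 82, 86, 89, 95, 100, 97, 95, 92, 89, 86, 80, 74, 65, 74, 133, 130, 131]
[95, 95, 97, 70, 63, 98, 97, 97, 97] [97, 96, 97, 92, 54, 101, 102, 101, 102]
```

Emit:
{"op": "play_rows", "data": {"plan": [0,0.007,-0.15,0,0,0,1,0,0.007,-0.4,0,0,0,1,0,0.007,-0.6,0,0,0,1,0,0.007,-0.75,0,0,0,1,0,0.007,-0.87,0,0,0,1,0,0.007,-0.95,0,0,0,1,0,0.007,-0.985,0,0,0,1,0,0.007,-0.995,0,0,0,1]}}

```text
time_s: 30.75
position: [0.6362, 0.0075, 0.0548]
tcp_rot: [-0.0, 1.0, -0.007, 0.0]
contact_force: [-4.0, 3.6, 6.7]
width: 0.428
grasp_force: 61.4
```

Seated, with about 10 N of contact. Release, rise and back off for a final look.

Emit:
{"op": "play_rows", "data": {"plan": [0,0,0,0,0,0,0.5,0,0,0,0,0,0,0.4,0,0,0,0,0,0,0.35,0,0,0,0,0,0,0.35,0,0,0.2,0,0,0,0.35,0,0,0.6,0,0,0,0.35,0,0,1,0,0,0,0.35,0,0,1,0,0,0,0.35]}}

```text
time_s: 31.75
position: [0.6377, 0.0069, 0.1586]
tcp_rot: [0.0, 1.0, -0.007, 0.004]
contact_force: [0.1, 0.1, 0.3]
width: 0.647
grasp_force: 0.0
```

Emit:
{"op": "play_rows", "data": {"plan": [-0.2,0.3,0.4,0,0,0,0.35,-0.5,0.9,0.9,0,0,0,0.35,-0.5,0.9,0.9,0,0,0,0.35,-0.5,0.9,0.9,0,0,0,0.35,-0.5,0.9,0.9,0,0,0,0.35]}}

```text
time_s: 32.38
position: [0.5858, 0.096, 0.2424]
tcp_rot: [0.0, 1.0, -0.007, -0.001]
contact_force: [0.0, 0.5, 0.7]
width: 0.648
grasp_force: 0.0
```

```bash
python3 - <<'E'
from h import *
W=snapshot("wrist")
C={"c3":(.6393,.247),"c1":(.638,.167),"c4":(.6368,.087),"c2":(.6355,.007)}
im=W["color"][...,::-1].copy()
for c,p in C.items():
    q=proj(W,[[p[0]+s*.07,p[1]-s*.0011,.075+.006] for s in(-1,1)])
    print(c,q.round(0).tolist())
    for k in q: cv2.circle(im,tuple(int(v) for v in k.round()),3,(0,0,255),1)
cv2.imwrite("pics/w12.png",im)
s=state();print(s["time_s"],s["position"],s["qvel"].round(3))
E
```

```text
c3 [[152.0, 203.0], [135.0, 40.0]]
c1 [[239.0, 204.0], [230.0, 37.0]]
c4 [[328.0, 204.0], [329.0, 36.0]]
c2 [[416.0, 204.0], [427.0, 38.0]]
32.425 [0.58585638 0.09591842 0.24231219] [-0.     0.002 -0.003  0.001  0.003  0.002]
```

View pics/w12.png

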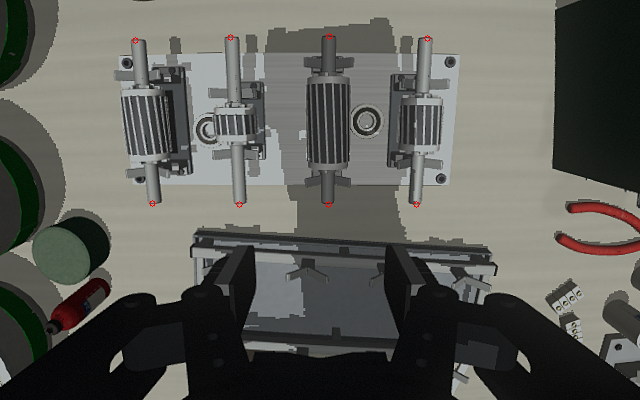

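All four rotors lie in their own cradles. The shaft ends, at (152,203)/(135,40), (239,204)/(230,37), (328,204)/(329,36) and (416,204)/(427,38), match the predicted marks.

```bash
python3 -c "
from bench import *
print(close_job())"
```

```text
the job is handed in; nothing more can be done
None
```

All four rotors were seated in their matching cradles and the job was handed in at about 32 s of the 104 s allowed; the final picture shows them in place, but no verdict came back.

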